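# Slide the bottle locator along the rail into its corner nest

## Robot

A 6-joint arm with a two-finger parallel gripper is mounted at the origin on a cart in front of the work surface, level with it; the furniture and walls round the work are solid. World frame = base frame: x ahead of the robot, y to its left, z up, the work surface at z = 0. Lengths are in m, angles in rad, forces in N, time in s.
With the tool pointing down it reaches from about 0.35 to 0.925 m from the base axis. Payload 6.4 kg.
Tool frame: the origin (TCP) lies midway between the tips of the shut fingers; the grasp point (between the pads) lies robot.grasp_offset behind it (robot.grasp_offset is the distance from the TCP to the grasp point, in m); x points along the fingers, y is the direction in which the jaws open and shut, and the axes are right-handed (so a half turn about x gives the same grasp; the last joint's range is limited). The gripper opens to 94 mm and grips with 3 to 60 N. Pads are 16 mm wide; open, the fingers measure 119 mm over their backs; the gripper's body (75 mm by 177 mm) begins 78 mm behind the grasp point.
Start: joints at [1.138, 0.245, 1.558, -0, 1.339, -0.174], TCP at [0.166, 0.628, 0.205] pointing down, gripper open.
Joint ranges: [-3.13, 3.13], [-1.02, 2.26], [0.13, 2.54], [-0.95, 4.09], [0.21, 2.88], [-2.74, 2.74]. Speed limits (rad/s): [2.57, 2.57, 3.14, 3.14, 3.14, 3.14].

## Interface

Orientations are given as a unit quaternion [x, y, z, w].
In Python, from plant import robot gives the robot as it stands.
- The arm moves only by the tool play_rows, never from a script. Its argument "steps" is a list of rows, each a list of 6 numbers: the shift along the tool's x, y, z in m, then the turn, a rotation vector about the tool's x, y, z in degrees. In form: [[tx, ty, tz, wx, wy, wz], ...]. A call has 1 to 20 rows; each row shifts and turns the commanded pose from where the row before left it, along the tool's axes as they then stand; what a row does not reach is not made up. A row lasts 1/12 s, in which the tool goes at most 41.7 mm and 7.16 degrees, less where a joint would pass 70% of its speed; a pose out of reach is approached as far as the arm can. A call is refused whole if a number of a shift passes 0.0417 or a number of a turn 7.16, either way. A call with a gripper value outside its range is refused whole. "fingers" is the finger opening in m, from 0 to 0.094, set as the call begins (left out, the last holds). The fingers move at their own pace and stop on an object; the grip force is fixed at half the most. Time passes only in rows, so rows that do not move let the fingers close. It gives the time, the measured TCP pose, the force and the opening at its end, in the units of the state.
- robot.state(): the state, without advancing time (a new reading comes with each control period).
- robot.read_camera(name): name is "scene" or "top"; returns the picture (480x640x3 uint8, red, green, blue); there is no depth.
- robot.camera_params(name): a dict with "camera_matrix" (3x3 intrinsics, pixels), "D" ([k1, k2, p1, p2, k3] as OpenCV has them; the pictures are not rectified), "R" (3x3) and "t" (3): a world point X has camera coordinates R X + t. Camera axes: x right, y down, z forward; pixel columns grow to the right and rows downward; lengths in m; the calibration is good to about 2 mm. A picture is of the moment at which its call begins. camera_params takes no time and is no camera call.
- robot.hand_in(): hands the job in, once; it reports no verdict.
The state is a dict: "clock": time; "joints": joint angles; "qvel": joint speeds; "joint_torque": joint torques, N m; "tcp_pos": TCP position; "ee_rot": TCP orientation; "ft_force": force on the tool from outside, world axes, zero at the start; "moment": the same for the moment, N m; "grip_width": finger opening in m.
Only numpy, scipy, OpenCV 4.12 (cv2) and the standard library are available. Lean on these libraries where they do the work, as an engineer would, in place of code of your own. Each camera call takes 0.05 s, during which the arm holds its last target.

## Task

The loose white bottle locator (the block with the U-shaped notch) lies on the steel nest plate: with the fingertips push it square against the plate's long rail while it is still short of the spring plunger. Then, keeping it against the rail, slide it past the plunger until it is fully home in the corner, touching rail and end stop with the plunger sprung out behind it, and take the hand away. Only push it, never lift or tip it, and leave the bottles, the spare locator and the seal ring where they are.

Things in the scene. Friction and masses are not known exactly. Their poses are not given: they have to be found in the camera images.
- locator: The part to slide: loose slippery white plastic block (friction about 0.25), 54 mm long (x), 40 mm wide (y), 14 mm high, about 45 g; origin: centre of its underside. Flat front at x = +27 mm, corners chamfered (10 mm along x, 5 mm along y). Rear at x = -27 mm with the notch; corners chamfered 4 mm at 45 degrees. Starts on the nest plate 8 to 29 mm off the rail, turned up to 14 degrees.
- notch (a point): Mouth of the locator's U-shaped notch: middle of its rear face, 7 mm above its underside; axes as the locator's. The notch is cut through the full height, open to the rear (-x), 28 mm wide (y) and 18 mm deep along x, its bottom flat with 7 mm corner radii, between two prongs each 6 mm wide.
- nest: Nest plate: fixed steel plate 164 mm (x) by 90 mm (y), 8 mm thick; origin at the centre of its underside, on the table, so its top is z = 8 mm. The steel rail runs along its whole -y edge (inner face at y = -31 mm, 14 mm wide, 14 mm high above the plate). The locator slides along the rail toward +x, front first. Bare but for rail, end stop and plunger block.
- home (a point): Where the locator's origin lies when it is home in the corner between rail and end stop: x = 41, y = -11, z = 8 mm in the nest's frame; axes as the nest's, and the locator's x then points along them. The end stop's inner face is at x = 68 mm of the nest (14 mm thick, 14 mm high above the plate, from the rail to y = 22 mm).
- plunger (a joint): Travel of the spring plunger's round steel nose in m: 0 fully out, its tip 3.5 mm in the way of the locator's side; about 0.0035 while the locator's side passes it; under 0.001 with the locator home and the nose on its rear chamfer. Spring force about 0.5 N out, 1.2 N pressed back.
- plunger_block (a point): Centre of the top of the steel block that carries the plunger, opposite the rail: 19 mm along x, 22 mm along y, 16 mm high above the plate (x = 4 to 23, y = 11.5 to 33.5 mm of the nest). The nose, 10 mm across, sticks out of it toward the rail at x = 13.2 mm of the nest, 7 mm above the plate.
- bottle_near: A bystander: standing oval gold bottle with white top, 52 x 26 mm and 97 mm high, beyond the rail. Origin at the centre of its underside.
- bottle_far: A bystander: another such standing bottle, farther to the right. Origin at the centre of its underside.
- spare_locator: A bystander: a white block 42 x 48 x 14 mm with a round hole (30 mm) instead of the notch, lying on the table beyond the rail. Origin at the centre of its underside.
- seal: A bystander: white seal ring 43 mm across, 8 mm thick, lying on the table at the near left of the nest plate. Origin at the centre of its underside.
Things that resemble listed ones, but are neither listed nor needed, are in the scene too. What is shaped like the locator but turquoise or yellow is not meant.

How it is judged:
By the outcome, as a careful person would: the job done as asked, in the order asked, and still so for the second after the job is handed in, with the robot touching nothing.
It also fails if it takes over 51 s, if anything falls off the work surface, if the arm or the gripper's body presses on something with over 40 N, if the wrist force passes 120 N, or if a joint passes its speed limit or range.

## Working session

There is one attempt and no reset: what is moved stays moved. The work goes in short steps, Python scripts to look and compute and a tool call to move; the robot and the scene stay as the last step left them, time stands still between calls to the robot, and variables do not carry over. Pictures are saved under pics/ and viewed, and the job is handed in when it is done.

Besides the shell and the picture viewer there is one more tool, called after ">>>" as name(argument=value, ...), one argument or row to a line, values as JSON. play_rows: Moves the arm, as the interface text tells. Its arguments: {"type":"object","properties":{"steps":{"type":"array"},"fingers":{"type":"number"}},"required":["steps"]}

```bash
mkdir -p pics; ls
python3 - <<'E'
from plant import robot
import cv2,json
for n in("scene","top"):
    cv2.imwrite(f"pics/{n}0.png",robot.read_camera(n)[:,:,::-1])
    print(n,robot.camera_params(n))
print(robot.state(), robot.grasp_offset)
E
```

```text
pics
scene {'camera_matrix': array([[591.47412727,   0.        , 331.38245414],
       [  0.        , 591.47412727, 236.0133053 ],
       [  0.        ,   0.        ,   1.        ]]), 'D': array([-0.0591003,  0.       ,  0.       ,  0.       ,  0.       ]), 'R': array([[-0.88208159, -0.47107249, -0.00477242],
       [-0.25071929,  0.47799942, -0.84181731],
       [ 0.39883819, -0.74135502, -0.53974145]]), 't': array([0.24286472, 0.30097618, 0.49571731])}
top {'camera_matrix': array([[586.4578024 ,   0.        , 321.60775058],
       [  0.        , 586.4578024 , 235.28043682],
       [  0.        ,   0.        ,   1.        ]]), 'D': array([-0.14602711,  0.        ,  0.        ,  0.        ,  0.        ]), 'R': array([[ 0.03774064, -0.99928684,  0.0012083 ],
       [-0.97677632, -0.03714563, -0.2110171 ],
       [ 0.2109115 ,  0.00678368, -0.97748162]]), 't': array([-0.33219849,  0.42907042,  1.02077574])}
{'clock': 0.1, 'joints': array([ 1.13791167e+00,  2.45723199e-01,  1.55885795e+00,  1.17160572e-05,
        1.33868805e+00, -1.74081149e-01]), 'qvel': array([ 0.00047234, -0.00016737, -0.00278924,  0.00080798, -0.00022598,
        0.00131866]), 'joint_torque': array([ 5.44900158e-04, -4.16914666e+01, -3.15524197e+01,  6.87051122e-02,
        3.09561740e-02, -3.85304929e-05]), 'tcp_pos': array([0.16610706, 0.62787609, 0.20448737]), 'ee_rot': array([ 0.09068217,  0.70137547, -0.09181108,  0.7010135 ]), 'ft_force': array([-0.29604114,  0.88124881,  0.24914854]), 'moment': array([0.02306856, 0.039364  , 0.02851278]), 'grip_width': 0.09385452830101373} 0.0188
```

View pics/scene0.png

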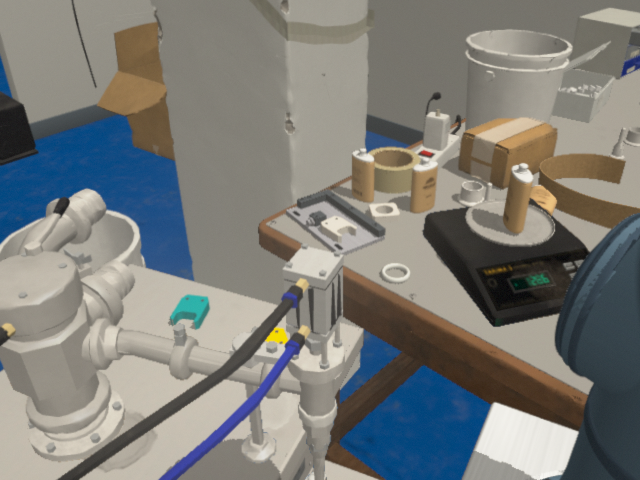

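View pics/top0.png

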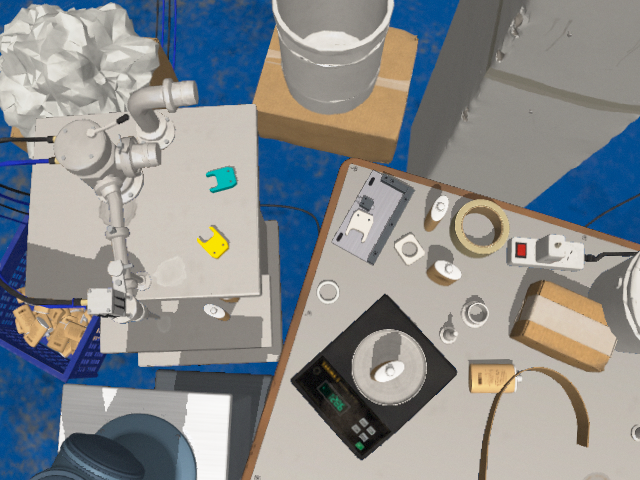

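```bash
cat > h.py <<'E'
import numpy as np, cv2
from plant import robot
def ray(name,uv):
    p=robot.camera_params(name)
    n=cv2.undistortPoints(np.array(uv,float).reshape(-1,1,2),p["camera_matrix"],p["D"]).reshape(-1,2)
    R=np.array(p["R"]);t=np.array(p["t"])
    d=np.c_[n,np.ones(len(n))]@R
    return -R.T@t,d
def onz(name,uv,z):
    o,d=ray(name,uv); s=(z-o[2])/d[:,2]
    return o+s[:,None]*d
def proj(name,X):
    p=robot.camera_params(name)
    return cv2.projectPoints(np.array(X,float).reshape(-1,1,3),cv2.Rodrigues(np.array(p["R"]))[0],np.array(p["t"]),p["camera_matrix"],p["D"])[0].reshape(-1,2)
def crop(src,dst,x0,y0,x1,y1,k):
    im=cv2.imread(src)[y0:y1,x0:x1]
    cv2.imwrite(dst,cv2.resize(im,None,fx=k,fy=k,interpolation=cv2.INTER_CUBIC))
E
python3 - <<'E'
from h import *
crop("pics/top0.png","pics/top0c.png",320,160,420,270,5)
crop("pics/scene0.png","pics/scene0c.png",270,170,400,265,6)
print(onz("top",[[373,217],[360,222]],0.02))
print(onz("scene",[[338,226]],0.02))
E
```

```text
[[ 0.48574699 -0.4107299   0.02      ]
 [ 0.47514185 -0.38650198  0.02      ]]
[[ 0.46763844 -0.38298793  0.02      ]]
```

View pics/top0c.png

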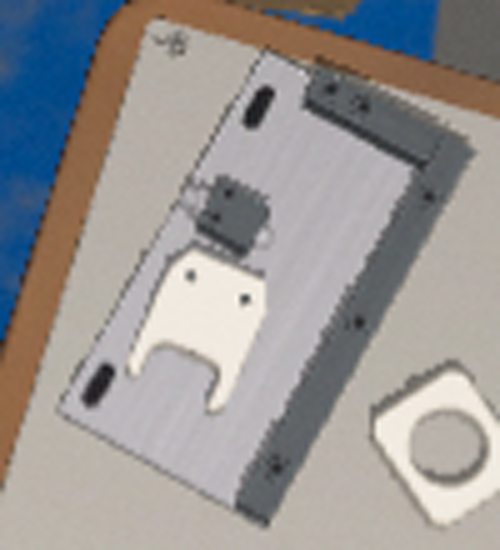

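View pics/scene0c.png

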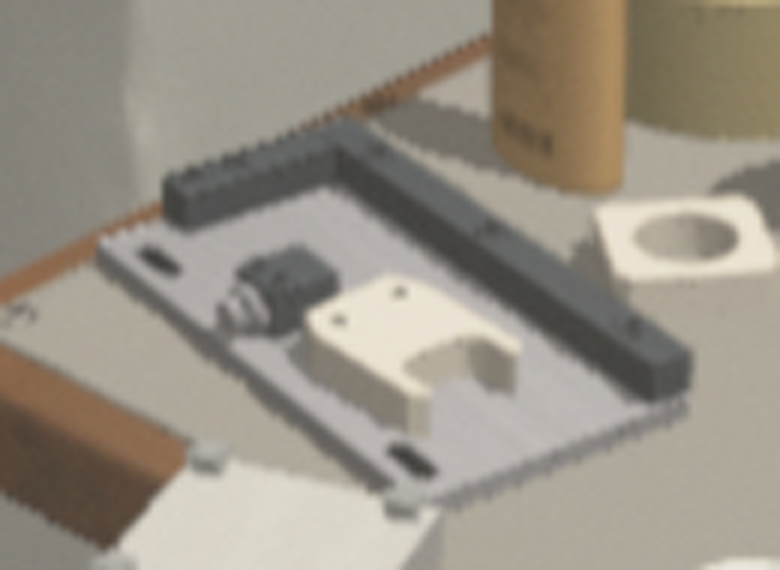

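```bash
python3 - <<'E'
from h import *
for n in("scene","top"):
    o,_=ray(n,[[0,0]]);print(n,"cam at",o)
def tri(a,b):
    o1,d1=ray("top",[a]);o2,d2=ray("scene",[b]);d1=d1[0];d2=d2[0]
    A=np.c_[d1,-d2];s=np.linalg.lstsq(A,o2-o1,rcond=None)[0]
    p=o1+s[0]*d1;q=o2+s[1]*d2
    return (p+q)/2,np.linalg.norm(p-q)
np.set_printoptions(precision=4,suppress=True)
print("spout end", tri((197,93),(68,205)))
print("spout2", tri((155,155),(90,200)))
print("turq", tri((222,180),(190,310)))
print("cyl top", tri((104,303),(312,262)))
print("col cyl", tri((83,146),(38,275)))
print("yellow", tri((213,241),(278,337)))
print("bottle near top", tri((441,198),(361,155)), tri((447,267),(424,168)))
print("pillar pts z0", onz("top",[[415,178],[440,100],[412,150],[410,180]],0.0))
print("pillar pts z.3", onz("top",[[415,178],[440,100],[470,10]],0.3))
E
python3 -c "
from h import *
crop('pics/scene0.png','pics/s1.png',0,170,380,460,2)
crop('pics/top0.png','pics/t1.png',20,70,280,340,2)"
```

```text
scene cam at [0.09197604 0.33804296 0.5220852 ]
top cam at [ 0.21634987 -0.3229481   1.08873212]
spout end (array([ 0.6782, -0.0785,  0.1523]), np.float64(0.029442820333921642))
spout2 (array([ 0.5476, -0.028 ,  0.215 ]), np.float64(0.051928740187805376))
turq (array([ 0.5539, -0.1174,  0.0059]), np.float64(0.0035543285845420045))
cyl top (array([ 0.2879, -0.0003,  0.2457]), np.float64(0.007264903257440846))
col cyl (array([0.5428, 0.0819, 0.1996]), np.float64(0.0029327792543047235))
yellow (array([ 0.4214, -0.1158,  0.0182]), np.float64(0.015348509312399266))
bottle near top (array([ 0.505 , -0.5298,  0.0787]), np.float64(0.012229443087697361)) (array([ 0.385 , -0.539 ,  0.0752]), np.float64(0.002809422251056623))
pillar pts z0 [[ 0.5724 -0.4931  0.    ]
 [ 0.7411 -0.5449  0.    ]
 [ 0.6302 -0.4873  0.    ]
 [ 0.5679 -0.4833  0.    ]]
pillar pts z.3 [[ 0.4743 -0.4462  0.3   ]
 [ 0.5965 -0.4837  0.3   ]
 [ 0.7539 -0.5348  0.3   ]]
```

View pics/s1.png

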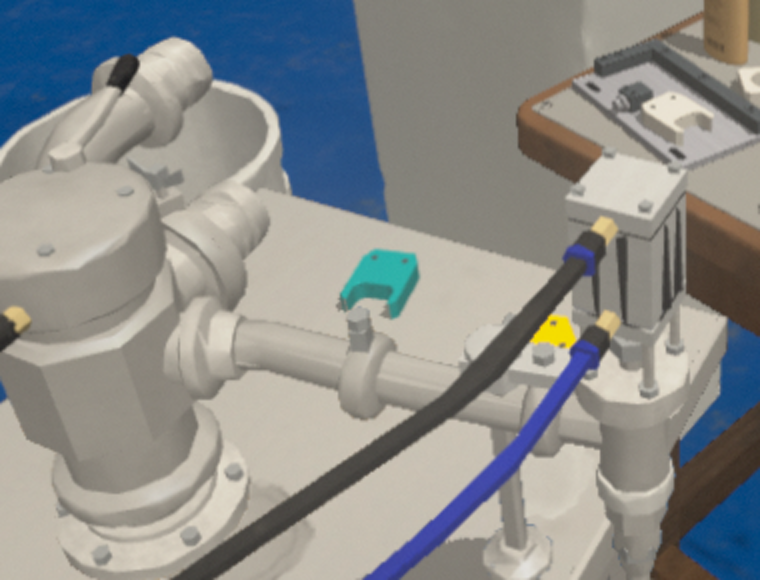

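View pics/t1.png

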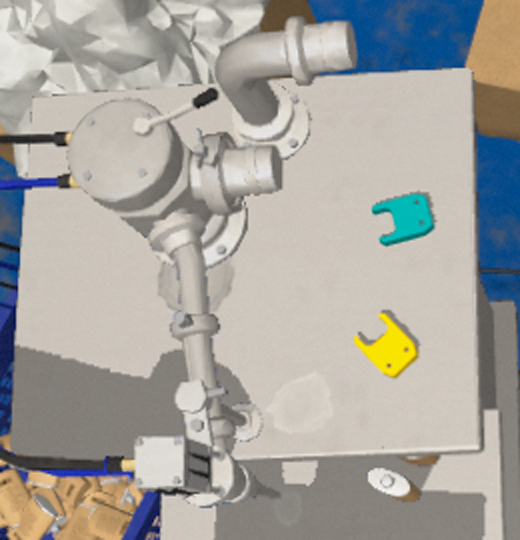

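```bash
python3 - <<'E'
from h import *
def az(n,a,b):
    o,d=ray(n,[a,b]); return o[:2],np.degrees(np.arctan2(d[:,1],d[:,0]))
oS,_=az("scene",(288,20),(288,190))
for lab,a,b in(("L",(163,30),(188,280)),("M",(287,20),(290,180)),("R",(369,20),(367,160))):
    print(lab,az("scene",a,b))
print(az("top",(410,175),(455,5)),az("top",(415,160),(440,70)))
oT,at=az("top",(410,170),(440,70))
for lab,b in(("L",(175,150)),("M",(289,100)),("R",(368,100))):
    _,d=ray("scene",[b]);d=d[0,:2]
    e=np.array([np.cos(np.radians(at.mean())),np.sin(np.radians(at.mean()))])
    s=np.linalg.solve(np.c_[e,-d],oS-oT);print(lab,oT+s[0]*e)
E
python3 -c "
from h import *
crop('pics/top0.png','pics/t2.png',330,0,640,270,2)"
```

```text
L (array([0.09197604, 0.33804296]), array([-46.23453926, -44.81944566]))
M (array([0.09197604, 0.33804296]), array([-57.67671122, -57.27219332]))
R (array([0.09197604, 0.33804296]), array([-65.36207667, -65.55194724]))
(array([ 0.21634987, -0.3229481 ]), array([-23.90453532, -19.07109341])) (array([ 0.21634987, -0.3229481 ]), array([-23.40855518, -20.64455664]))
L [ 1.07662727 -0.67016053]
M [ 0.61460265 -0.48368499]
R [ 0.43352827 -0.41060243]
```

View pics/t2.png

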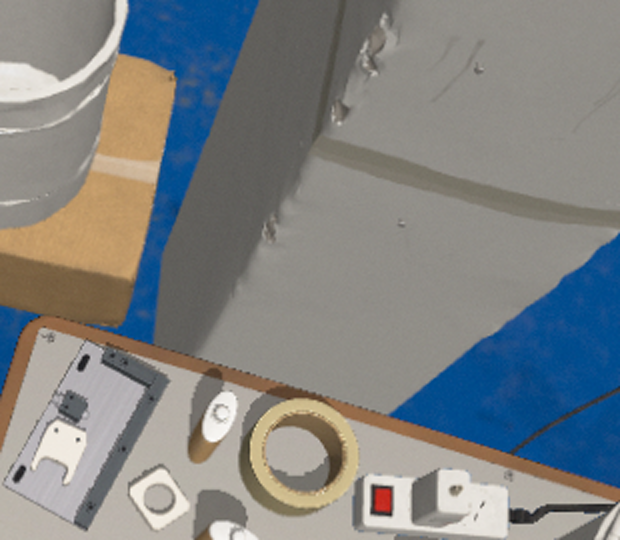

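Run:
```python
from h import *
oT,dT=ray("top",[(430,165),(465,105),(495,60),(525,205)])
oS,dS=ray("scene",[(290,150),(288,80),(288,40),(368,150)])
for i,j in((0,0),(1,1),(2,2),(3,3)):
    e=dT[i,:2];f=dS[j,:2]
    s=np.linalg.solve(np.c_[e,-f],(oS-oT)[:2]);print((oT+s[0]*dT[i])[:3],(oS+s[1]*dS[j])[2])
```

```text
[ 0.66288275 -0.55531299 -0.17675921] 0.04346454635258673
[ 0.66291314 -0.55918504  0.14731101] 0.1814682464045282
[ 0.66496945 -0.56810719  0.30546146] 0.2516512131592808
[ 0.61992416 -0.82721365 -0.32554835] -0.056866167616550944
```

```bash
cat > meas.py <<'E'
from h import *
np.set_printoptions(precision=4,suppress=True)
def comps(img):
    hsv=cv2.cvtColor(img,cv2.COLOR_BGR2HSV)
    x0,y0,x1,y1=325,160,420,270
    k=4
    c=cv2.resize(img[y0:y1,x0:x1],None,fx=k,fy=k,interpolation=cv2.INTER_CUBIC)
    g=c.astype(int)
    white=((g[:,:,2]>205)&(g[:,:,0]>180)).astype(np.uint8)
    dark=((g.max(2)<120)).astype(np.uint8)
    out={}
    for n,m in(("white",white),("dark",dark)):
        cs,_=cv2.findContours(m,cv2.RETR_EXTERNAL,cv2.CHAIN_APPROX_NONE)
        cs=sorted(cs,key=cv2.contourArea,reverse=True)[:4]
        out[n]=[(cc.reshape(-1,2)+0.5)/k-0.5+[x0,y0] for cc in cs]
    return out,white,dark
E
python3 - <<'E'
from meas import *
img=cv2.imread("pics/top0.png")
print(img[222,360],img[212,385],img[240,385],img[215,385])
o,w,d=comps(img)
for n in o:
    for c in o[n]: print(n,len(c),c.min(0),c.max(0))
cv2.imwrite("pics/m0.png",np.hstack([w*255,d*255]))
E
```

```text
[223 233 239] [186 181 185] [105 100  96] [180 175 180]
white 297 [394.875 234.125] [419.375 264.125]
white 381 [345.375 209.875] [372.875 241.125]
white 3 [379.625 174.125] [379.875 174.375]
dark 963 [366.625 170.625] [414.125 264.625]
dark 686 [364.375 159.625] [419.375 176.625]
dark 190 [358.625 194.875] [373.375 211.875]
dark 486 [324.625 159.625] [346.625 215.125]
```

View pics/m0.png

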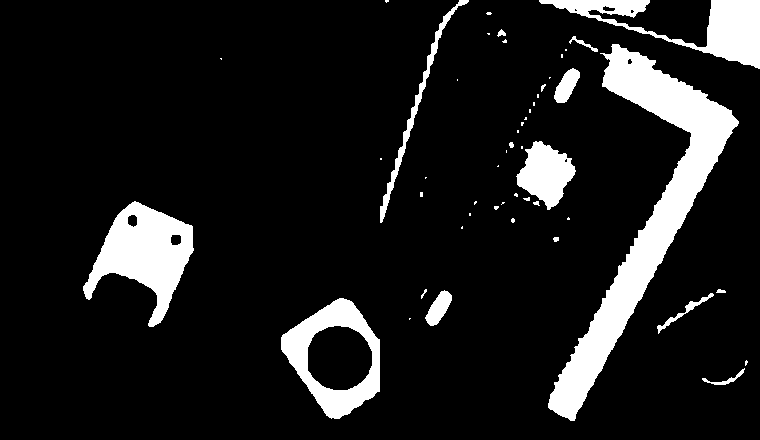

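```bash
cat >> meas.py <<'E'
def fitline(P):
    P=P[:,:2]
    for _ in range(4):
        vx,vy,x,y=cv2.fitLine(P.astype(np.float32),cv2.DIST_HUBER,0,1e-4,1e-4).ravel()
        r=np.abs((P[:,0]-x)*vy-(P[:,1]-y)*vx); P=P[r<max(2.5*np.median(r),.0004)]
    return np.array([x,y]),np.array([vx,vy]),len(P),r.std()
def seg(W,a,b,tol,trim=0.12):
    a=np.array(a);b=np.array(b);L=np.linalg.norm(b-a);u=(b-a)/L;n=np.array([-u[1],u[0]])
    s=(W[:,:2]-a)@u/L;d=(W[:,:2]-a)@n
    return W[(s>trim)&(s<1-trim)&(abs(d)<tol)]
E
python3 - <<'E'
from meas import *
img=cv2.imread("pics/top0.png")
o,w,d=comps(img)
D=onz("top",o["dark"][0],0.022)
k=lambda x,y:onz("top",[[325+x/4,160+y/4]],0.022)[0,:2]
# dark crop coords (minus 380 x offset)
a,b=k(692-380,133),k(549-380,405)
p,v,n,r=fitline(seg(D,a,b,.004)); print("rail inner",p,v,n,r,np.degrees(np.arctan2(v[1],v[0])))
a2,b2=k(612-380,45),k(738-380,122)
p2,v2,n2,r2=fitline(seg(D,a2,b2,.004)); print("stop outer",p2,v2,n2,r2,np.degrees(np.arctan2(v2[1],v2[0])))
a3,b3=k(738-380,122),k(574-380,420)
p3,v3,n3,r3=fitline(seg(D,a3,b3,.004)); print("rail outer(z mixed)",p3,np.degrees(np.arctan2(v3[1],v3[0])))
X=v if v[0]>0 else -v; Y=np.array([-X[1],X[0]])
print("width",(p-p3)@Y, "len stop-inner to..")
# corner of rail inner with outer stop: nest (82,-31)
s=np.linalg.solve(np.c_[v,-v2],p2-p); c=p+s[0]*v
O=c-0.082*X+0.031*Y
print("nest origin",O,"yaw",np.degrees(np.arctan2(X[1],X[0])))
for nm,q,z in(("plate LB",(62,408),.008),("plate LT",(265,50),.008),("rail end in",(238,497),.022)):
    g=onz("top",[[320+(q[0]+.5)/5-.5,160+(q[1]+.5)/5-.5]],z)[0,:2]-O; print(nm,g@X*1e3,g@Y*1e3)
W=onz("top",o["white"][1],0.022)
L=np.c_[(W[:,:2]-O)@X,(W[:,:2]-O)@Y]*1e3
print("loc extents nest mm",L.min(0),L.max(0))
hull=cv2.approxPolyDP(L.astype(np.float32).reshape(-1,1,2),1.5,True).reshape(-1,2);print(hull)
np.save("nest.npy",np.r_[O,X])
E
```

```text
rail inner [ 0.4678 -0.4332] [ 0.8869 -0.462 ] 212 0.00022199912437881366 -27.513134
stop outer [ 0.5599 -0.4611] [0.5111 0.8595] 102 0.0003548135426509067 59.261204
rail outer(z mixed) [ 0.4672 -0.4492] -27.445578
width 0.014481519 len stop-inner to..
nest origin [ 0.4924 -0.411 ] yaw -27.513134
plate LB -82.35961935009644 42.33713506191006
plate LT 79.94986330743838 43.584775918298284
rail end in -82.00941832481506 -31.860923689869384
loc extents nest mm [-60.2521 -10.6811] [-5.2123 31.7986]
[[ -8.3142  28.0301]
 [-19.958   31.7986]
 [-57.6138  27.9823]
 [-59.976   23.4622]
 [-50.6247  24.404 ]
 [-44.085   21.6299]
 [-40.7667   9.0518]
 [-42.6037  -3.1534]
 [-56.3523  -5.9342]
 [-56.447   -8.6424]
 [-51.4612 -10.6811]
 [-15.3394  -7.4311]
 [ -5.4037  -1.4835]]
```

Run:
```python
from meas import *
img=cv2.imread("pics/top0.png")
O=np.load("nest.npy")[:2];X=np.load("nest.npy")[2:];Y=np.array([-X[1],X[0]])
for x in(-75,-30,30,55):
  for z in(.008,.022):
    ys=np.arange(52,-54,-1.5) if z==.008 else np.arange(-22,-54,-1.5)
    P=np.array([np.r_[O+x/1e3*X+y/1e3*Y,z] for y in ys])
    uv=proj("top",P).astype(np.float32)
    v=cv2.remap(img,uv[:,0].copy(),uv[:,1].copy(),cv2.INTER_LINEAR).reshape(-1,3).mean(1).astype(int)
    print(x,z,[f"{y:g}:{q}" for y,q in zip(ys,v) if y>36 or y<-24])
```

```text
-75 0.008 ['52:177', '50.5:177', '49:177', '47.5:178', '46:177', '44.5:159', '43:168', '41.5:185', '40:185', '38.5:130', '37:88', '-24.5:186', '-26:187', '-27.5:187', '-29:178', '-30.5:134', '-32:109', '-33.5:102', '-35:100', '-36.5:100', '-38:99', '-39.5:100', '-41:98', '-42.5:97', '-44:99', '-45.5:107', '-47:147', '-48.5:178', '-50:178', '-51.5:179', '-53:179']
-75 0.022 ['-25:185', '-26.5:186', '-28:176', '-29.5:131', '-31:115', '-32.5:103', '-34:102', '-35.5:98', '-37:97', '-38.5:98', '-40:98', '-41.5:98', '-43:97', '-44.5:98', '-46:124', '-47.5:160', '-49:178', '-50.5:179', '-52:179', '-53.5:179']
-30 0.008 ['52:177', '50.5:177', '49:176', '47.5:175', '46:167', '44.5:142', '43:159', '41.5:182', '40:185', '38.5:185', '37:184', '-24.5:184', '-26:185', '-27.5:185', '-29:182', '-30.5:145', '-32:98', '-33.5:97', '-35:98', '-36.5:98', '-38:97', '-39.5:98', '-41:100', '-42.5:99', '-44:101', '-45.5:117', '-47:163', '-48.5:177', '-50:178', '-51.5:177', '-53:176']
-30 0.022 ['-25:183', '-26.5:184', '-28:186', '-29.5:155', '-31:115', '-32.5:95', '-34:99', '-35.5:98', '-37:98', '-38.5:99', 
[... 623 characters left out ...]
', '-43:100', '-44.5:104', '-46:128', '-47.5:173', '-49:174', '-50.5:174', '-52:175', '-53.5:175']
55 0.008 ['52:172', '50.5:172', '49:172', '47.5:172', '46:161', '44.5:134', '43:167', '41.5:178', '40:170', '38.5:97', '37:44', '-24.5:182', '-26:180', '-27.5:181', '-29:163', '-30.5:123', '-32:98', '-33.5:98', '-35:96', '-36.5:93', '-38:87', '-39.5:83', '-41:90', '-42.5:98', '-44:102', '-45.5:122', '-47:160', '-48.5:173', '-50:172', '-51.5:171', '-53:171']
55 0.022 ['-25:181', '-26.5:180', '-28:178', '-29.5:154', '-31:115', '-32.5:96', '-34:92', '-35.5:88', '-37:77', '-38.5:50', '-40:53', '-41.5:74', '-43:95', '-44.5:104', '-46:133', '-47.5:172', '-49:173', '-50.5:174', '-52:174', '-53.5:174']
```

Run:
```python
from meas import *
from scipy.spatial.transform import Rotation as R
s=robot.state(); M=R.from_quat(s["ee_rot"]).as_matrix(); print(M)
ty=np.degrees(np.arctan2(M[1,1],M[0,1])); print("tool y yaw",ty, "tool z yaw",np.degrees(np.arctan2(M[1,2],M[0,2])))
O=np.load("nest.npy")[:2];X=np.load("nest.npy")[2:];Y=np.array([-X[1],X[0]])
t=O-.036*X+.046*Y;print("target1",t,np.hypot(*t),np.degrees(np.arctan2(t[1],t[0])), "start", np.hypot(*s['tcp_pos'][:2]),np.degrees(np.arctan2(s['tcp_pos'][1],s['tcp_pos'][0])))
```

```text
[[-0.0007  0.2559  0.9667]
 [-0.0015  0.9667 -0.2559]
 [-1.     -0.0016 -0.0003]]
tool y yaw 75.17151083928776 tool z yaw -14.828517661018576
target1 [ 0.4817 -0.3536] 0.59754616 -36.279423 start 0.6494766687934416 75.18165915086675
```

>>> play_rows(
  steps=[
    [-0.02,0,0,0,0,0],
    [-0.04,0,0,0,0,0],
    [-0.04,0,0,0,0,0],
    [-0.04,0,0,0,0,0],
    [-0.04,0,0,0,0,0],
    [-0.02,0,0,0,0,0],
  ],
  fingers=0.014,
)

```text
clock: 0.6
tcp_pos: [0.1666, 0.6291, 0.4115]
ee_rot: [0.094, 0.7, -0.089, 0.702]
ft_force: [0.2, -0.0, 1.1]
grip_width: 0.0576
```

>>> play_rows(
  steps=[
    [0,-0.0012,0.0397,3.5,0,0],
    [0,-0.0012,0.0397,3.5,0,0],
    [0,-0.0012,0.0397,3.5,0,0],
    [0,-0.0012,0.0397,3.5,0,0],
    [0,-0.0012,0.0397,3.5,0,0],
    [0,-0.0012,0.0397,3.5,0,0],
    [0,-0.0012,0.0397,3.5,0,0],
    [0,-0.0012,0.0397,3.5,0,0],
  ],
)

```text
clock: 1.27
tcp_pos: [0.4434, 0.4754, 0.4046]
ee_rot: [0.259, 0.658, -0.26, 0.658]
ft_force: [0.7, 0.8, 1.0]
grip_width: 0.0142
```

>>> play_rows(
  steps=[
    [0,-0.0012,0.0397,3.5,0,0],
    [0,-0.0012,0.0397,3.5,0,0],
    [0,-0.0012,0.0397,3.5,0,0],
    [0,-0.0012,0.0397,3.5,0,0],
    [0,-0.0012,0.0397,3.5,0,0],
    [0,-0.0012,0.0397,3.5,0,0],
    [0,-0.0012,0.0397,3.5,0,0],
    [0,-0.0012,0.0397,3.5,0,0],
    [0,-0.0012,0.0397,3.5,0,0],
    [0,-0.0012,0.0397,3.5,0,0],
    [0,-0.0012,0.0397,3.5,0,0],
    [0,-0.0012,0.0397,3.5,0,0],
    [0,-0.0012,0.0397,3.5,0,0],
    [0,-0.0012,0.0397,3.5,0,0],
    [0,-0.0012,0.0397,3.5,0,0],
    [0,-0.0012,0.0397,3.5,0,0],
    [0,-0.0012,0.0397,3.5,0,0],
    [0,-0.0012,0.0397,3.5,0,0],
    [0,0,0,0,0,0],
  ],
)

```text
clock: 2.85
tcp_pos: [0.6241, -0.1837, 0.4042]
ee_rot: [-0.565, -0.424, 0.567, -0.424]
ft_force: [0.0, -0.9, -1.0]
grip_width: 0.0144
```

```bash
cat > tgt.py <<'E'
from meas import *
from scipy.spatial.transform import Rotation as R
N=np.load("nest.npy");O=N[:2];X=N[2:];Y=np.array([-X[1],X[0]])
def now():
    s=robot.state();M=R.from_quat(s["ee_rot"]).as_matrix();p=s["tcp_pos"]
    g=p[:2]-O
    print("nest mm TCP",g@X*1e3,g@Y*1e3,"z",p[2]*1e3,"force x,y nest,z",s["ft_force"][:2]@X,s["ft_force"][:2]@Y,s["ft_force"][2],"clk",s["clock"],"grip",s["grip_width"])
    # desired tool
    D=np.c_[[0,0,-1],np.r_[X,0],np.r_[-Y,0]]
    print("turn left (tool rotvec deg)",np.degrees(R.from_matrix(M.T@D).as_rotvec()))
    return p,M
def delta(x,y,z):
    p,M=now();T=np.r_[O+x/1e3*X+y/1e3*Y,z/1e3]
    print("shift in tool mm",M.T@(T-p)*1e3)
E
python3 -c "
from tgt import *
delta(-36,46,150);print(robot.state()['joints'])"
```

```text
nest mm TCP 11.766362662508579 262.4307164820491 z 404.1547831556827 force x,y nest,z 0.4339010546459995 -0.7956098311675499 -1.0203080327768017 clk 2.85 grip 0.014358962343221876
turn left (tool rotvec deg) [11.1575  0.1183  0.1024]
shift in tool mm [254.7105 -88.2415 202.6191]
[-0.4593  0.1642  1.2967 -0.0022  1.6822 -0.1741]
```

>>> play_rows(
  steps=[
    [0,-0.0147,0.0338,5.5,0,0],
    [0,-0.0147,0.0338,5.66,0.12,0.1],
    [0,-0.0147,0.0338,0,0,0],
    [0,-0.0147,0.0338,0,0,0],
    [0,-0.0147,0.0338,0,0,0],
    [0.02,-0.004,0.02,0,0,0],
    [0.03,0,0,0,0,0],
    [0.04,0,0,0,0,0],
    [0.04,0,0,0,0,0],
    [0.03,0,0,0,0,0],
    [0,0,0,0,0,0],
  ],
)

```text
clock: 3.77
tcp_pos: [0.4759, -0.3147, 0.2369]
ee_rot: [-0.603, -0.375, 0.603, -0.365]
ft_force: [-0.5, 0.1, -0.9]
grip_width: 0.0139
```

```bash
python3 -c "
from tgt import *
delta(-36,48,50)
cv2.imwrite('pics/top1.png',robot.read_camera('top')[:,:,::-1])
cv2.imwrite('pics/scene1.png',robot.read_camera('scene')[:,:,::-1])
crop('pics/top1.png','pics/top1c.png',300,130,440,270,4)
crop('pics/scene1.png','pics/scene1c.png',220,60,420,260,3)
"
```

```text
nest mm TCP -59.05408192057361 77.78346443219507 z 236.86622097833265 force x,y nest,z -0.49511387715982336 -0.13927842964726156 -0.9302849722787185 clk 3.7667 grip 0.013926142955207011
turn left (tool rotvec deg) [ 0.5621 -0.3794  0.6826]
shift in tool mm [186.378   24.9781  31.2548]
```

View pics/top1c.png

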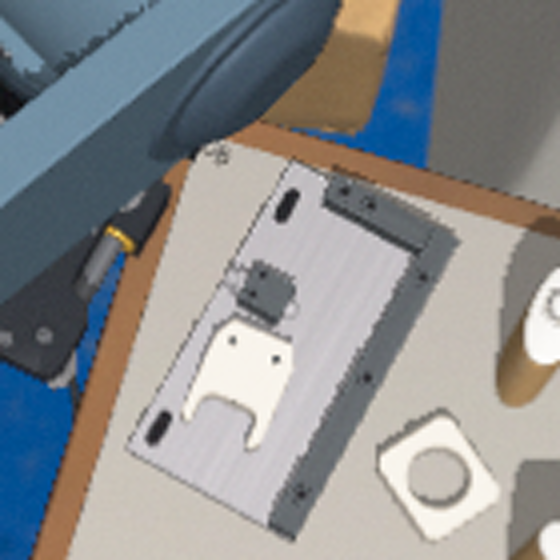

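View pics/scene1c.png

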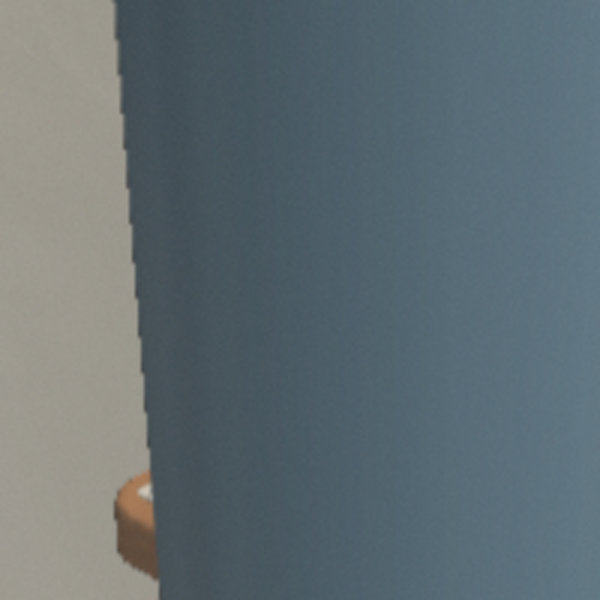

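>>> play_rows(
  steps=[
    [0.02,0.01,0.012,0.56,-0.38,0.68],
    [0.04,0.01,0.012,0,0,0],
    [0.04,0.004,0.006,0,0,0],
    [0.03,0,0,0,0,0],
    [0.02,0,0,0,0,0],
    [0,0,0,0,0,0],
    [0,0,0,0,0,0],
  ],
)

```text
clock: 4.45
tcp_pos: [0.4889, -0.3577, 0.0987]
ee_rot: [0.606, 0.361, -0.603, 0.372]
ft_force: [-0.1, -1.2, 0.8]
grip_width: 0.0137
```

```bash
python3 -c "
from tgt import *
delta(-36,46,12)
cv2.imwrite('pics/top2.png',robot.read_camera('top')[:,:,::-1])
crop('pics/top2.png','pics/top2c.png',300,130,440,270,4)
"
```

```text
nest mm TCP -27.660668416431843 45.66162938629191 z 98.7000014331116 force x,y nest,z 0.47524528276001776 -1.101301631586165 0.8096460325872856 clk 4.45 grip 0.013686420137750156
turn left (tool rotvec deg) [-0.0148  0.2943 -0.91  ]
shift in tool mm [86.5538 -9.7153 -0.781 ]
```

View pics/top2c.png

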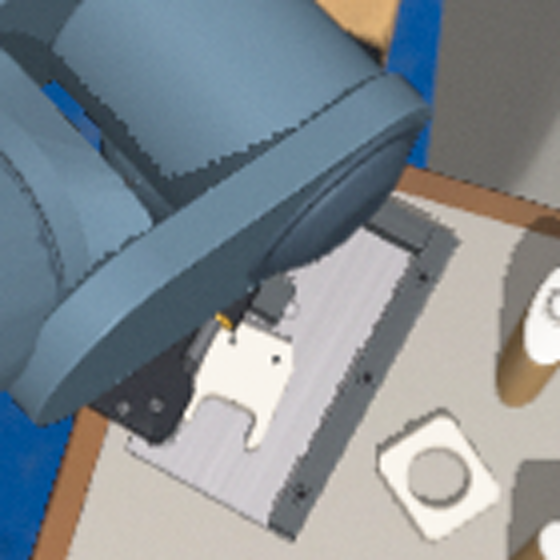

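>>> play_rows(
  steps=[
    [0.02,-0.005,0,0,0,0],
    [0.025,-0.004,0,0,0,0],
    [0.015,0,0,0,0,0],
    [0.01,0,0,0,0,0],
    [0,0,0,0,0,0],
    [0,0,0,0,0,0],
  ],
)

```text
clock: 5.0
tcp_pos: [0.4817, -0.3545, 0.0285]
ee_rot: [0.606, 0.361, -0.603, 0.373]
ft_force: [0.3, 0.2, 0.1]
grip_width: 0.0137
```

```bash
python3 -c "
from tgt import *
delta(-36,46,12);print(robot.state()['joints'])
"
```

```text
nest mm TCP -35.5954752440129 45.1540668017524 z 28.540658082310014 force x,y nest,z 0.19503558741169527 0.3471824401394107 0.1076675003532241 clk 5.0 grip 0.013678966590367651
turn left (tool rotvec deg) [-0.0283  0.3119 -0.9491]
shift in tool mm [16.5268 -0.6788 -0.9357]
[-0.8241  0.3356  1.8022  0.0005  0.9864 -0.3437]
```

>>> play_rows(
  steps=[
    [0,0,0,0,0,0],
  ],
)

```text
clock: 5.08
tcp_pos: [0.4819, -0.3547, 0.0289]
ee_rot: [0.606, 0.36, -0.603, 0.373]
ft_force: [1.0, -0.1, 0.1]
grip_width: 0.0138
```

```bash
python3 -c "
from tgt import *
delta(-36,46,12);print(robot.state()['joints'])
"
```

```text
nest mm TCP -35.34383349652601 45.05834099853883 z 28.861959427122436 force x,y nest,z 0.9008069019783511 0.4106367531258369 0.09971389432920123 clk 5.0833 grip 0.013796400690511227
turn left (tool rotvec deg) [-0.0272  0.3273 -0.9949]
shift in tool mm [16.8424 -0.9493 -1.0375]
[-0.8241  0.3351  1.8021  0.0006  0.9861 -0.3438]
```

>>> play_rows(
  steps=[
    [0.006,-0.0007,-0.0005,0,0.3,-0.95],
    [0.006,0,-0.0005,0,0,0],
    [0.004,0,0,0,0,0],
    [0,0,0,0,0,0],
    [0,0,0,0,0,0],
  ],
)

```text
clock: 5.5
tcp_pos: [0.48, -0.3518, 0.0098]
ee_rot: [-0.604, -0.368, 0.605, -0.365]
ft_force: [-1.2, 0.4, -0.3]
grip_width: 0.014
```

```bash
python3 -c "
from tgt import *
delta(-36,25,12)
cv2.imwrite('pics/top3.png',robot.read_camera('top')[:,:,::-1])
crop('pics/top3.png','pics/top3c.png',320,160,420,270,5)
cv2.imwrite('pics/scene3.png',robot.read_camera('scene')[:,:,::-1])
"
```

```text
nest mm TCP -38.339868306519 46.80170100850311 z 9.833614751767861 force x,y nest,z -1.274855421140254 -0.20610147575030485 -0.285646030183273 clk 5.5 grip 0.01401546042609478
turn left (tool rotvec deg) [-0.0306 -0.0721  0.2414]
shift in tool mm [-2.2037  2.3423 21.7977]
```

View pics/top3c.png

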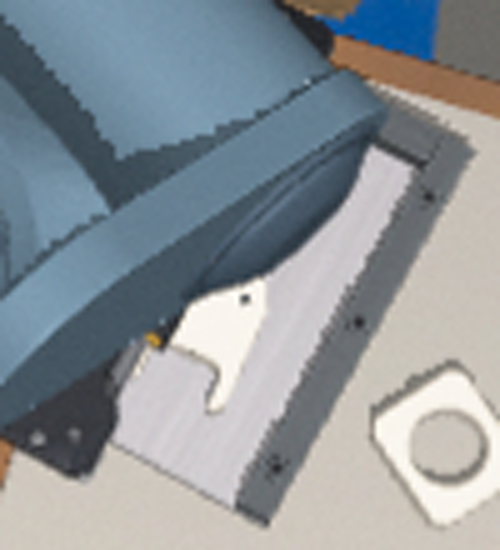

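View pics/scene3.png

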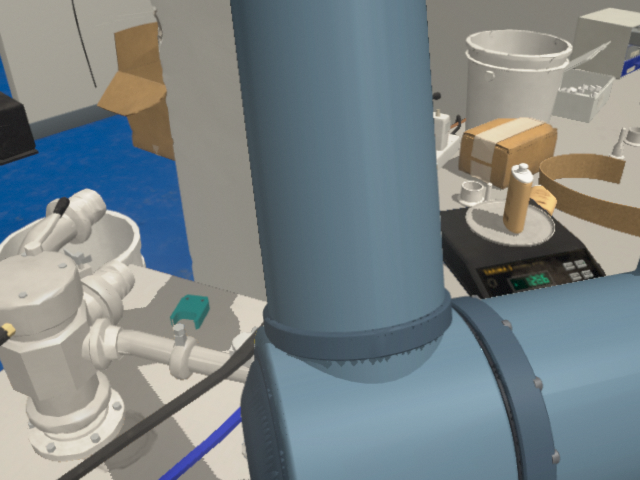

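>>> play_rows(
  steps=[
    [-0.002,0.002,0.001,0,0,0.24],
    [0,0,0.002,0,0,0],
    [0,0,0.002,0,0,0],
    [0,0,0.0015,0,0,0],
    [0,0,0.0015,0,0,0],
    [0,0,0.0015,0,0,0],
    [0,0,0.0015,0,0,0],
    [0,0,0.0015,0,0,0],
    [0,0,0.0015,0,0,0],
    [0,0,0.0015,0,0,0],
    [0,0,0.0015,0,0,0],
    [0,0,0,0,0,0],
  ],
)

```text
clock: 6.6
tcp_pos: [0.4741, -0.3684, 0.0124]
ee_rot: [0.605, 0.366, -0.604, 0.367]
ft_force: [-0.6, 0.2, 0.4]
grip_width: 0.0138
```

```bash
python3 -c "
from tgt import *
delta(-36,17,12)
cv2.imwrite('pics/top4.png',robot.read_camera('top')[:,:,::-1])
crop('pics/top4.png','pics/top4c.png',320,160,420,270,5)
"
```

```text
nest mm TCP -35.92297631310663 29.292231485992257 z 12.417991320294073 force x,y nest,z -0.6228766886809886 -0.0737677386371722 0.37255058188647794 clk 6.6 grip 0.013806051894941343
turn left (tool rotvec deg) [-0.0509 -0.0421 -0.0643]
shift in tool mm [ 0.4089 -0.0666 12.2926]
```

View pics/top4c.png

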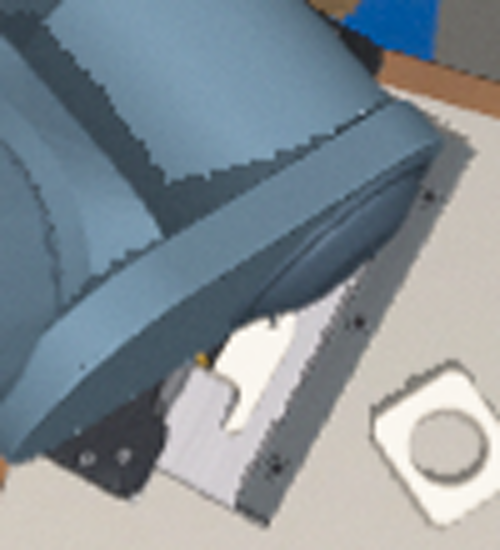

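>>> play_rows(
  steps=[
    [0,0,0.0015,0,0,0],
    [0,0,0.0015,0,0,0],
    [0,0,0.0015,0,0,0],
    [0,0,0.0015,0,0,0],
    [0,0,0.0015,0,0,0],
    [0,0,0.0015,0,0,0],
    [0,0,0,0,0,0],
  ],
)

```text
clock: 7.23
tcp_pos: [0.4699, -0.3765, 0.0124]
ee_rot: [0.605, 0.366, -0.604, 0.367]
ft_force: [-0.2, 0.0, 0.7]
grip_width: 0.0142
```

```bash
python3 -c "
from tgt import *
delta(-36,17,12)
cv2.imwrite('pics/top5.png',robot.read_camera('top')[:,:,::-1])
crop('pics/top5.png','pics/top5c.png',340,190,410,270,8)
"
```

```text
nest mm TCP -35.88068840162516 20.26797914050129 z 12.44361098961523 force x,y nest,z -0.1989637869368852 -0.09438056296752723 0.7163554632223694 clk 7.2333 grip 0.014170835724993024
turn left (tool rotvec deg) [-0.0548 -0.0416 -0.0692]
shift in tool mm [ 0.4411 -0.1167  3.2684]
```

View pics/top5c.png

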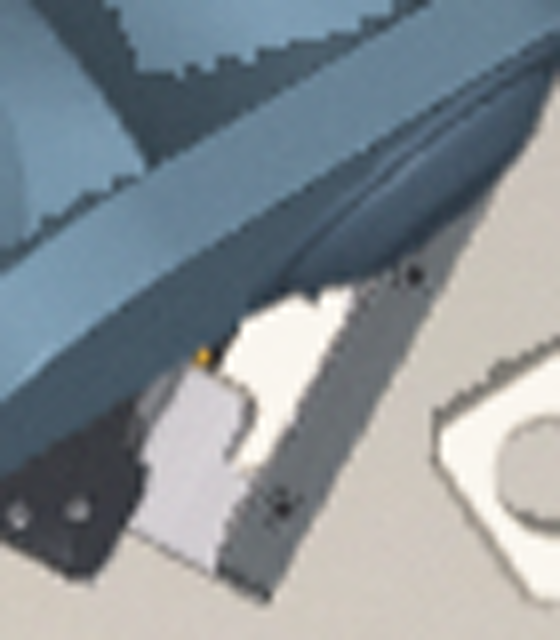

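>>> play_rows(
  steps=[
    [0,0,0.0008,0,0,0],
    [0,0,0,0,0,0],
  ],
)

```text
clock: 7.45
tcp_pos: [0.4696, -0.3769, 0.0124]
ee_rot: [0.605, 0.366, -0.604, 0.367]
ft_force: [-0.1, -0.0, 0.5]
grip_width: 0.0139
```

>>> play_rows(
  steps=[
    [0,0,0.0008,0,0,0],
    [0,0,0,0,0,0],
  ],
)

```text
clock: 7.62
tcp_pos: [0.4693, -0.3776, 0.0124]
ee_rot: [0.605, 0.366, -0.604, 0.367]
ft_force: [0.4, 0.4, 0.9]
grip_width: 0.0141
```

>>> play_rows(
  steps=[
    [0,0,0.0005,0,0,0],
    [0,0,0,0,0,0],
  ],
)

```text
clock: 7.78
tcp_pos: [0.4691, -0.3781, 0.0124]
ee_rot: [0.605, 0.366, -0.604, 0.367]
ft_force: [-1.0, -0.7, 0.1]
grip_width: 0.014
```

>>> play_rows(
  steps=[
    [0,0,0.0006,0,0,0],
    [0,0,0,0,0,0],
  ],
)

```text
clock: 7.95
tcp_pos: [0.4688, -0.3786, 0.0124]
ee_rot: [0.605, 0.366, -0.604, 0.367]
ft_force: [-0.3, 0.2, 0.6]
grip_width: 0.0142
```

>>> play_rows(
  steps=[
    [0,0,0.0006,0,0,0],
    [0,0,0,0,0,0],
  ],
)

```text
clock: 8.12
tcp_pos: [0.4686, -0.3789, 0.0124]
ee_rot: [0.605, 0.366, -0.604, 0.367]
ft_force: [0.0, 0.8, 0.8]
grip_width: 0.0139
```

```bash
python3 -c "
from tgt import *
delta(-36,17,12)
cv2.imwrite('pics/top6.png',robot.read_camera('top')[:,:,::-1])
crop('pics/top6.png','pics/top6c.png',340,190,410,270,8)
"
```

```text
nest mm TCP -35.978986872041155 17.514084734822447 z 12.401008628322021 force x,y nest,z -0.3472378274151084 0.6776770881032402 0.7541633910390404 clk 8.1167 grip 0.013901308992584117
turn left (tool rotvec deg) [-0.047  -0.0828 -0.0542]
shift in tool mm [ 0.4002 -0.021   0.5147]
```

View pics/top6c.png

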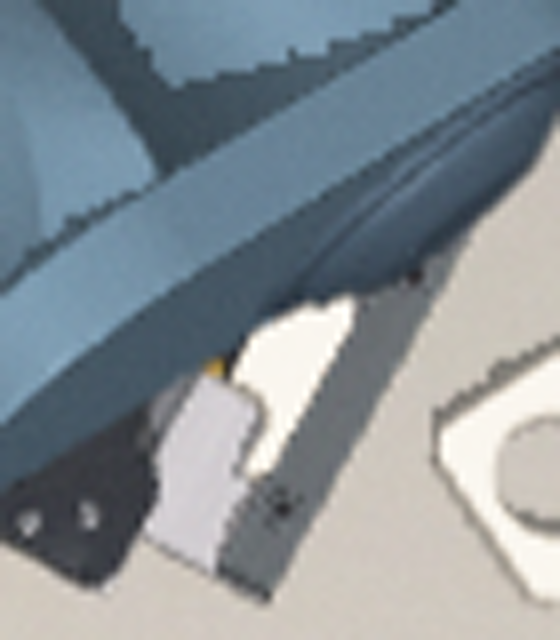

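Nearly touching. Continue in small steps until the force rises.

>>> play_rows(
  steps=[
    [0,0,0.0006,0,0,0],
    [0,0,0,0,0,0],
  ],
)

```text
clock: 8.33
tcp_pos: [0.4686, -0.3789, 0.0124]
ee_rot: [0.606, 0.367, -0.604, 0.366]
ft_force: [2.3, 4.6, 1.6]
grip_width: 0.0143
```

>>> play_rows(
  steps=[
    [0,0,0.0006,0,0,0],
    [0,0,0,0,0,0],
  ],
)

```text
clock: 8.5
tcp_pos: [0.4686, -0.3789, 0.0124]
ee_rot: [0.606, 0.367, -0.604, 0.366]
ft_force: [4.0, 6.2, 1.6]
grip_width: 0.0143
```

>>> play_rows(
  steps=[
    [0,0,0.0006,0,0,0],
    [0,0,0,0,0,0],
  ],
)

```text
clock: 8.67
tcp_pos: [0.4685, -0.3789, 0.0124]
ee_rot: [0.606, 0.367, -0.603, 0.366]
ft_force: [4.2, 6.9, 2.8]
grip_width: 0.0139
```

>>> play_rows(
  steps=[
    [0,0,-0.002,0,0,0],
    [0,0,-0.006,0,0,0],
    [-0.001,0,-0.01,0,0,0],
    [-0.02,0,-0.02,0,0,0],
    [-0.04,0,-0.03,0,0,0],
    [-0.04,0,-0.04,0,0,0],
    [-0.02,0,-0.04,0,0,0],
    [0,0,-0.02,0,0,0],
    [0,0,0,0,0,0],
  ],
  fingers=0.014,
)

```text
clock: 9.42
tcp_pos: [0.5391, -0.2451, 0.117]
ee_rot: [0.605, 0.367, -0.603, 0.369]
ft_force: [0.2, -0.2, 0.8]
grip_width: 0.014
```

```bash
python3 -c "
from tgt import *
now()
cv2.imwrite('pics/top7.png',robot.read_camera('top')[:,:,::-1])
crop('pics/top7.png','pics/top7c.png',320,160,420,270,5)
"
```

```text
nest mm TCP -35.202788428429336 168.7633964498401 z 117.00996695721821 force x,y nest,z 0.2308029125296188 -0.09614666165815512 0.8101801509974589 clk 9.4167 grip 0.014047571455308765
turn left (tool rotvec deg) [ 0.2295 -0.0329 -0.2754]
```

View pics/top7c.png

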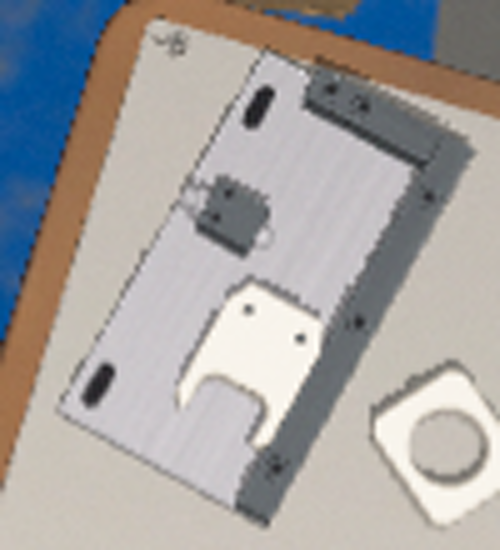

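```bash
cat > loc.py <<'E'
from tgt import *
def loc(f):
    img=cv2.imread(f);o,w,d=comps(img)
    for c in o["white"][:3]:
        W=onz("top",c,0.022);L=np.c_[(W[:,:2]-O)@X,(W[:,:2]-O)@Y]*1e3
        if abs(L.mean(0)[1])<45 and len(c)>200 and L[:,1].min()>-40:
            print("extents",L.min(0),L.max(0))
            h=cv2.approxPolyDP(L.astype(np.float32).reshape(-1,1,2),1.5,True).reshape(-1,2);print(h)
            return L
E
python3 -c "
from loc import *
L=loc('pics/top7.png')
for y0,y1 in((6,11),(-34,-28)):
    P=L[(L[:,1]>y0)&(L[:,1]<y1)]
    P=P[(P[:,0]>P[:,0].min()+8)&(P[:,0]<P[:,0].max()-14)]
    p,v,n,r=fitline(P);print('side y',p,'ang',np.degrees(np.arctan(v[1]/v[0])),n)
cv2.imwrite('pics/s7.png',robot.read_camera('scene')[:,:,::-1])
"
```

```text
extents [-64.1399 -31.8385] [-7.6351  7.8614]
[[ -9.2843   3.36  ]
 [-19.6351   7.8614]
 [-57.7722   7.1066]
 [-63.6796   1.1761]
 [-47.2788   1.195 ]
 [-43.813   -4.883 ]
 [-43.2797 -17.3555]
 [-46.7652 -25.6326]
 [-60.33   -26.685 ]
 [-60.8374 -29.6103]
 [-55.2211 -31.8375]
 [-20.8066 -31.7276]
 [ -8.672  -27.8375]]
side y [-40.1373   7.2905] ang 0.16277161 36
side y [-39.97   -31.3897] ang -0.17049313 47
```

View pics/s7.png

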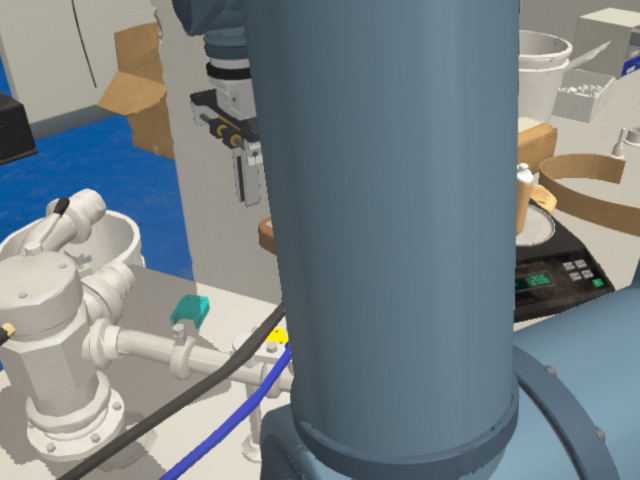

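View pics/top7.png

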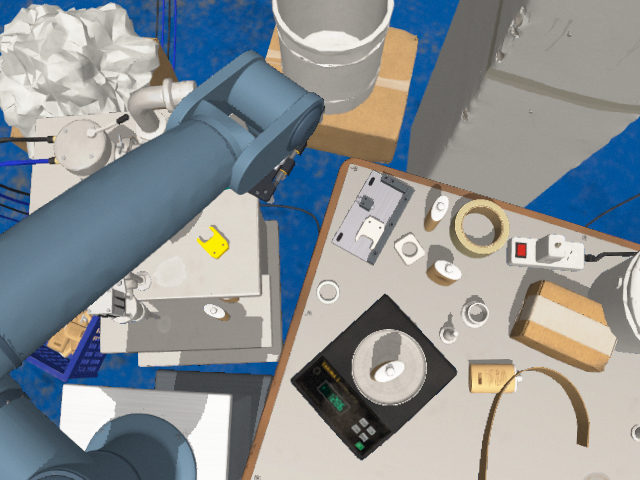

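>>> play_rows(
  steps=[
    [0,-0.005,0.02,0.23,0,-0.27],
    [0,-0.008,0.035,0,0,0],
    [0,-0.008,0.035,0,0,0],
    [0,-0.008,0.035,0,0,0],
    [0,-0.008,0.03,0,0,0],
    [0.02,-0.006,0.02,0,0,0],
    [0.03,0,0.004,0,0,0],
    [0.02,0,0,0,0,0],
    [0,0,0,0,0,0],
    [0,0,0,0,0,0],
  ],
  fingers=0,
)

```text
clock: 10.35
tcp_pos: [0.4136, -0.3858, 0.0434]
ee_rot: [-0.605, -0.367, 0.606, -0.362]
ft_force: [0.6, -0.9, 0.8]
grip_width: 0.0004
```

```bash
python3 -c "
from tgt import *
delta(-78,-10.5,12)
"
```

```text
nest mm TCP -81.54329794318173 -14.097594384607966 z 43.393448281612294 force x,y nest,z 0.8879561726171012 -0.5106743785681045 0.8362351199048565 clk 10.35 grip 0.00037771667185768575
turn left (tool rotvec deg) [-0.3603 -0.133   0.4114]
shift in tool mm [31.3756  3.7462 -3.5476]
```

>>> play_rows(
  steps=[
    [0.008,0.0035,-0.0035,-0.36,-0.13,0.4],
    [0.01,0,0,0,0,0],
    [0,0,0,0,0,0],
    [0,0,0,0,0,0],
    [0,0,0,0,0,0],
  ],
)

```text
clock: 10.77
tcp_pos: [0.4203, -0.3848, 0.0273]
ee_rot: [0.604, 0.366, -0.604, 0.369]
ft_force: [-0.4, 0.7, 0.2]
grip_width: 0.0001
```

```bash
python3 -c "
from tgt import *
delta(-78,-10.5,12)
cv2.imwrite('pics/top8.png',robot.read_camera('top')[:,:,::-1])
crop('pics/top8.png','pics/top8c.png',320,160,420,270,5)
"
```

```text
nest mm TCP -76.07273675267376 -10.036850950924347 z 27.334141793514203 force x,y nest,z -0.6827682948798733 0.3956388489386159 0.15344030021000904 clk 10.7667 grip 0.00014068057455249663
turn left (tool rotvec deg) [ 0.1251  0.1021 -0.2255]
shift in tool mm [15.3272 -1.9886  0.4316]
```

View pics/top8c.png

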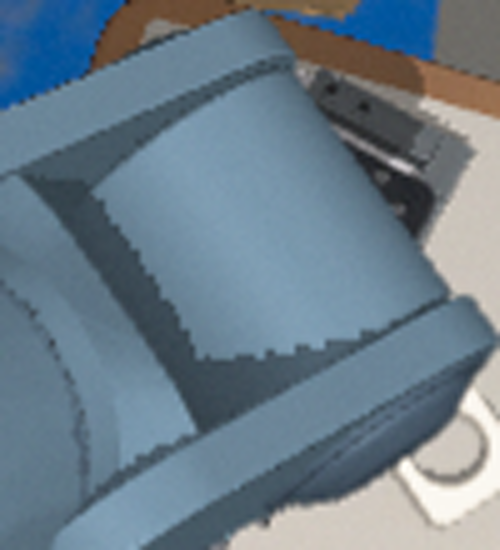

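>>> play_rows(
  steps=[
    [0.006,-0.001,0.0003,0.1,0.1,-0.2],
    [0.006,-0.0005,0,0,0,0],
    [0.003,0,0,0,0,0],
    [0,0,0,0,0,0],
    [0,0,0,0,0,0],
  ],
)

```text
clock: 11.23
tcp_pos: [0.4182, -0.384, 0.0114]
ee_rot: [0.605, 0.367, -0.605, 0.366]
ft_force: [0.0, 0.4, 1.5]
grip_width: 0.0004
```

```bash
python3 -c "
from tgt import *
delta(-60,-10.5,12)
"
```

```text
nest mm TCP -78.24391659590508 -10.321202964331901 z 11.43921905244492 force x,y nest,z -0.19709519163042827 0.38627319516884007 1.500343814910282 clk 11.2333 grip 0.0004237728216309628
turn left (tool rotvec deg) [-0.0109 -0.0422  0.0539]
shift in tool mm [-0.5781 18.2434  0.1749]
```

>>> play_rows(
  steps=[
    [-0.0005,0.004,-0.0003,0,0,0],
    [0,0.004,0,0,0,0],
    [0,0.004,0,0,0,0],
    [0,0.003,0,0,0,0],
    [0,0.002,0,0,0,0],
    [0,0.002,0,0,0,0],
    [0,0.002,0,0,0,0],
    [0,0.002,0,0,0,0],
    [0,0.002,0,0,0,0],
    [0,0.002,0,0,0,0],
    [0,0.002,0,0,0,0],
    [0,0.002,0,0,0,0],
    [0,0.002,0,0,0,0],
    [0,0.002,0,0,0,0],
    [0,0,0,0,0,0],
  ],
)

```text
clock: 12.48
tcp_pos: [0.45, -0.4005, 0.0126]
ee_rot: [0.605, 0.367, -0.604, 0.367]
ft_force: [0.4, 0.6, 0.8]
grip_width: 0.0003
```

```bash
python3 -c "
from tgt import *
delta(-60,-10.5,12)
cv2.imwrite('pics/top9.png',robot.read_camera('top')[:,:,::-1])
crop('pics/top9.png','pics/top9c.png',320,160,420,270,5)
cv2.imwrite('pics/s9.png',robot.read_camera('scene')[:,:,::-1])
"
```

```text
nest mm TCP -42.44532265635781 -10.242953409698224 z 12.554224093512964 force x,y nest,z 0.1300095959887399 0.7100023678872223 0.8164887461698555 clk 12.4833 grip 0.0003388195795208831
turn left (tool rotvec deg) [-0.0021 -0.0073 -0.0211]
shift in tool mm [  0.5477 -17.5549   0.2578]
```

View pics/top9c.png

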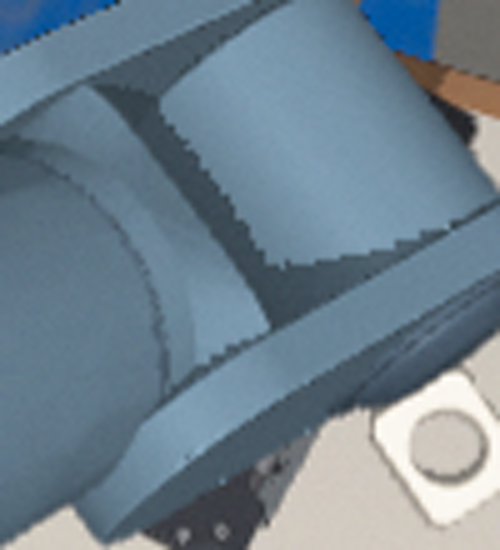

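View pics/s9.png

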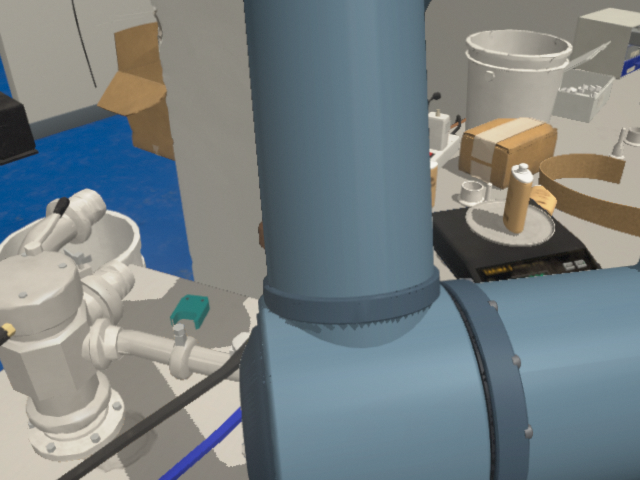

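>>> play_rows(
  steps=[
    [0.0003,0.002,0,0,0,0],
    [0,0.002,0.0001,0,0,0],
    [0,0.002,0,0,0,0],
    [0,0.002,0.0001,0,0,0],
    [0,0.002,0,0,0,0],
    [0,0.002,0.0001,0,0,0],
    [0,0.002,0,0,0,0],
    [0,0,0,0,0,0],
  ],
)

```text
clock: 13.25
tcp_pos: [0.4623, -0.4071, 0.0122]
ee_rot: [0.605, 0.367, -0.604, 0.367]
ft_force: [0.4, -0.4, -0.0]
grip_width: 0.0006
```

```bash
python3 -c "
from tgt import *
delta(19.5,-10.5,12)
"
```

```text
nest mm TCP -28.491693171261787 -10.439555300687388 z 12.150900672603868 force x,y nest,z 0.5350750798005866 -0.1574529471161072 -0.03838861020318363 clk 13.25 grip 0.0005950592858082582
turn left (tool rotvec deg) [-0.0066 -0.0229 -0.0166]
shift in tool mm [ 0.1648 47.9917  0.055 ]
```

>>> play_rows(
  steps=[
    [0,0.002,0,0,0,0],
    [0,0.002,0,0,0,0],
    [0,0.002,0.0001,0,0,0],
    [0,0.002,0,0,0,0],
    [0,0.002,0,0,0,0],
    [0,0.002,0.0001,0,0,0],
    [0,0.002,0,0,0,0],
    [0,0.002,0,0,0,0],
    [0,0.002,0.0001,0,0,0],
    [0,0.002,0,0,0,0],
    [0,0.002,0,0,0,0],
    [0,0.002,0,0,0,0],
    [0,0.002,0,0,0,0],
    [0,0.002,0,0,0,0],
    [0,0.002,0,0,0,0],
    [0,0.002,0,0,0,0],
    [0,0.002,0,0,0,0],
    [0,0.002,0,0,0,0],
    [0,0,0,0,0,0],
  ],
)

```text
clock: 14.83
tcp_pos: [0.4942, -0.4241, 0.0122]
ee_rot: [0.605, 0.367, -0.604, 0.367]
ft_force: [0.2, 0.0, -0.3]
grip_width: 0.0002
```

```bash
python3 -c "
from tgt import *
delta(19.5,-10.5,12)
cv2.imwrite('pics/top10.png',robot.read_camera('top')[:,:,::-1])
crop('pics/top10.png','pics/top10c.png',320,160,420,270,5)
"
```

```text
nest mm TCP 7.698129619313358 -10.793054804886616 z 12.235014473367473 force x,y nest,z 0.2040732877767698 0.11141019738056804 -0.3192109010743218 clk 14.8333 grip 0.00023110254467318813
turn left (tool rotvec deg) [-0.001  -0.0061 -0.0452]
shift in tool mm [ 0.2444 11.8017 -0.2933]
```

View pics/top10c.png

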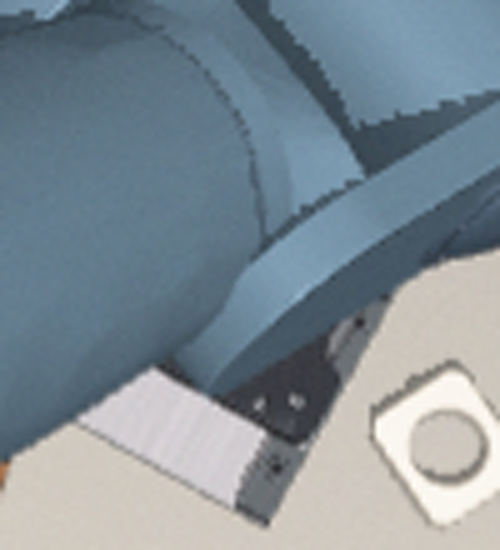

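>>> play_rows(
  steps=[
    [0,0.0015,0,0,0,0],
    [0,0.0015,0,0,0,0],
    [0,0.0015,0,0,0,0],
    [0,0.0015,0,0,0,0],
    [0,0.0015,0,0,0,0],
    [0,0.001,0,0,0,0],
    [0,0,0,0,0,0],
  ],
)

```text
clock: 15.47
tcp_pos: [0.5016, -0.428, 0.0122]
ee_rot: [0.605, 0.367, -0.604, 0.367]
ft_force: [0.1, 0.3, 0.2]
grip_width: 0.0004
```

>>> play_rows(
  steps=[
    [0,0.0008,0,0,0,0],
    [0,0,0,0,0,0],
  ],
)

```text
clock: 15.63
tcp_pos: [0.5022, -0.4283, 0.0122]
ee_rot: [0.605, 0.367, -0.604, 0.367]
ft_force: [-0.8, 0.5, 0.1]
grip_width: 0.0005
```

>>> play_rows(
  steps=[
    [0,0.0008,0,0,0,0],
    [0,0,0,0,0,0],
  ],
)

```text
clock: 15.8
tcp_pos: [0.5028, -0.4286, 0.0122]
ee_rot: [0.605, 0.367, -0.604, 0.367]
ft_force: [-0.0, -0.1, 0.9]
grip_width: 0.0004
```

>>> play_rows(
  steps=[
    [0,0.0008,0,0,0,0],
    [0,0,0,0,0,0],
  ],
)

```text
clock: 15.97
tcp_pos: [0.5034, -0.4289, 0.0121]
ee_rot: [0.605, 0.367, -0.605, 0.367]
ft_force: [-0.5, 0.3, -0.4]
grip_width: 0.0004
```

>>> play_rows(
  steps=[
    [0,0.0008,0,0,0,0],
    [0,0,0,0,0,0],
  ],
)

```text
clock: 16.13
tcp_pos: [0.5036, -0.4289, 0.0119]
ee_rot: [-0.604, -0.367, 0.605, -0.366]
ft_force: [-3.1, 0.6, 1.6]
grip_width: 0.0007
```

>>> play_rows(
  steps=[
    [0,0.0008,0,0,0,0],
    [0,0,0,0,0,0],
  ],
)

```text
clock: 16.3
tcp_pos: [0.5037, -0.4289, 0.0118]
ee_rot: [-0.604, -0.368, 0.605, -0.366]
ft_force: [-5.3, 2.2, 4.1]
grip_width: 0.0006
```

>>> play_rows(
  steps=[
    [0,0.0008,0,0,0,0],
    [0,0,0,0,0,0],
  ],
)

```text
clock: 16.47
tcp_pos: [0.5037, -0.4289, 0.0116]
ee_rot: [-0.604, -0.369, 0.605, -0.365]
ft_force: [-7.8, 3.3, 4.3]
grip_width: 0.0004
```

>>> play_rows(
  steps=[
    [0,0.0006,0,0,0,0],
    [0,0,0,0,0,0],
  ],
)

```text
clock: 16.63
tcp_pos: [0.5037, -0.4289, 0.0115]
ee_rot: [-0.604, -0.369, 0.605, -0.364]
ft_force: [-9.3, 4.0, 5.7]
grip_width: 0.0004
```

>>> play_rows(
  steps=[
    [0,-0.002,0,0,0,0],
    [0,-0.002,0,0,0,0],
    [0,-0.002,0,0,0,0],
    [0,0,0,0,0,0],
  ],
)

```text
clock: 16.97
tcp_pos: [0.5009, -0.4275, 0.0123]
ee_rot: [0.605, 0.367, -0.604, 0.367]
ft_force: [0.2, -0.0, -1.0]
grip_width: 0.0004
```

```bash
python3 -c "
from tgt import *
delta(14,-10.5,70)
"
```

```text
nest mm TCP 15.167060761866088 -10.694627036079304 z 12.286483281079102 force x,y nest,z 0.16972469487774766 0.05407439674528014 -0.9675126242884253 clk 16.9667 grip 0.0003782017937173694
turn left (tool rotvec deg) [-0.0103 -0.0161 -0.0454]
shift in tool mm [-57.7144  -1.1214  -0.2106]
```

>>> play_rows(
  steps=[
    [-0.003,-0.0005,0,0,0,0],
    [-0.006,0,0,0,0,0],
    [-0.01,0,0,0,0,0],
    [-0.02,0,0,0,0,0],
    [-0.03,0,-0.01,0,0,0],
    [-0.03,0,-0.03,0,0,0],
    [-0.02,0,-0.04,0,0,0],
    [0,0,-0.04,0,0,0],
    [0,0,-0.04,0,0,0],
    [0,0,-0.03,0,0,0],
    [0,0,-0.02,0,0,0],
    [0,0,0,0,0,0],
  ],
)

```text
clock: 17.97
tcp_pos: [0.5977, -0.2405, 0.1307]
ee_rot: [0.604, 0.368, -0.603, 0.368]
ft_force: [0.1, 0.4, 0.1]
grip_width: 0.0006
```

```bash
python3 -c "
from loc import *
now()
cv2.imwrite('pics/top11.png',robot.read_camera('top')[:,:,::-1])
crop('pics/top11.png','pics/top11c.png',330,160,410,240,8)
L=loc('pics/top11.png')
cv2.imwrite('pics/s11.png',robot.read_camera('scene')[:,:,::-1])
"
```

```text
nest mm TCP 14.623334085278078 199.8662096981889 z 130.7142931905782 force x,y nest,z -0.11741287333414399 0.351465829346026 0.09545538762589575 clk 17.9667 grip 0.0006298403657803834
turn left (tool rotvec deg) [ 0.2603 -0.0644 -0.0915]
extents [ 11.8582 -31.8915] [65.7636  7.6098]
[[ 64.66     2.421 ]
 [ 55.5689   7.2886]
 [ 15.4396   6.0989]
 [ 11.8582   2.542 ]
 [ 21.498    2.3949]
 [ 29.7636  -1.2077]
 [ 30.7116 -14.6805]
 [ 27.3936 -25.5853]
 [ 15.1835 -26.7626]
 [ 13.7906 -30.1854]
 [ 56.3121 -31.7142]
 [ 64.1664 -27.5639]
 [ 65.7636 -22.4016]]
```

View pics/top11c.png

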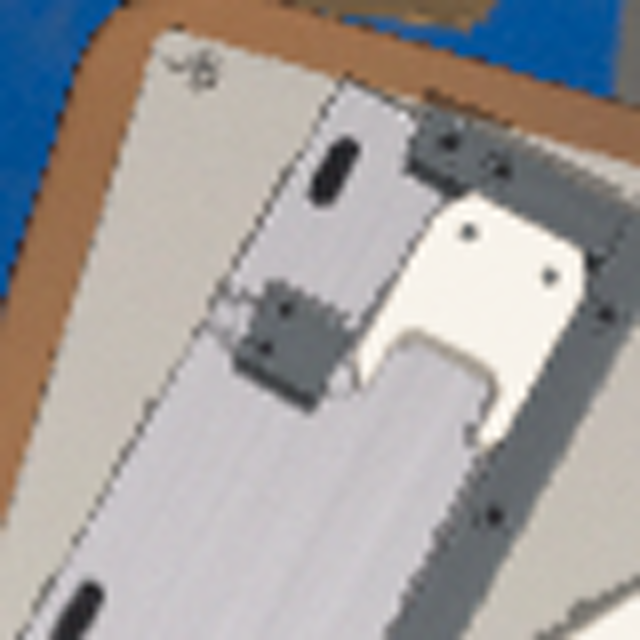

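View pics/s11.png

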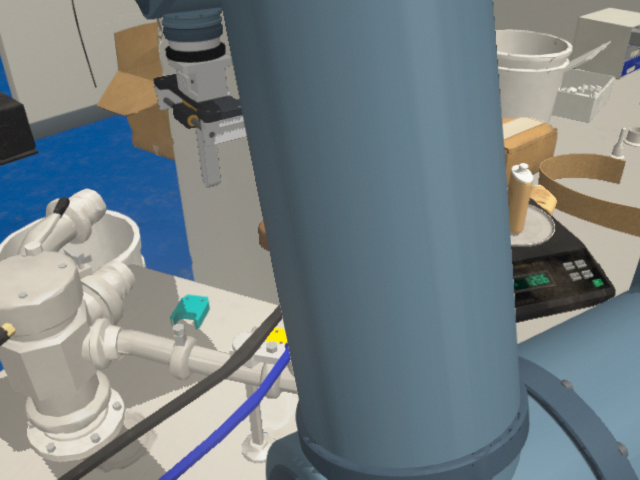

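Run:
```python
from tgt import *
img=cv2.imread("pics/top11.png")
def prof(pts):
    uv=proj("top",pts).astype(np.float32)
    return cv2.remap(img,uv[:,0].copy(),uv[:,1].copy(),cv2.INTER_CUBIC).reshape(-1,3).mean(1).astype(int)
xs=np.arange(58,90,1.)
for y in(-22,-16,-10,-4,1):
    print(y,dict(zip(xs.astype(int).tolist(),prof(np.array([np.r_[O+x/1e3*X+y/1e3*Y,.022] for x in xs])).tolist())))
ys=np.arange(-26,-40,-1.)
for x in(20,30,40,50):
    print(x,dict(zip(ys.astype(int).tolist(),prof(np.array([np.r_[O+x/1e3*X+y/1e3*Y,.022] for y in ys])).tolist())))
a=cv2.absdiff(img,cv2.imread("pics/top0.png"));a[160:265,330:405]=0
m=(a.max(2)>60).astype(np.uint8);m[:,:330]=0
n,_,st,_=cv2.connectedComponentsWithStats(m);print([s.tolist() for s in st[1:] if s[4]>8])
```

```text
-22 {58: 162, 59: 205, 60: 230, 61: 242, 62: 242, 63: 241, 64: 250, 65: 244, 66: 191, 67: 131, 68: 99, 69: 99, 70: 100, 71: 101, 72: 102, 73: 102, 74: 102, 75: 101, 76: 99, 77: 99, 78: 98, 79: 100, 80: 106, 81: 116, 82: 120, 83: 117, 84: 136, 85: 167, 86: 187, 87: 190, 88: 185, 89: 168}
-16 {58: 241, 59: 241, 60: 241, 61: 241, 62: 241, 63: 244, 64: 243, 65: 223, 66: 179, 67: 128, 68: 108, 69: 100, 70: 100, 71: 102, 72: 103, 73: 105, 74: 105, 75: 105, 76: 104, 77: 101, 78: 100, 79: 98, 80: 97, 81: 105, 82: 115, 83: 127, 84: 152, 85: 185, 86: 195, 87: 183, 88: 159, 89: 134}
-10 {58: 241, 59: 241, 60: 241, 61: 241, 62: 241, 63: 241, 64: 247, 65: 228, 66: 172, 67: 127, 68: 103, 69: 101, 70: 102, 71: 104, 72: 105, 73: 105, 74: 104, 75: 103, 76: 101, 77: 100, 78: 100, 79: 102, 80: 99, 81: 98, 82: 106, 83: 114, 84: 141, 85: 174, 86: 180, 87: 152, 88: 118, 89: 103}
-4 {58: 222, 59: 238, 60: 245, 61: 243, 62: 241, 63: 246, 64: 243, 65: 212, 66: 157, 67: 110, 68: 102, 69: 100, 70: 103, 71: 105, 72: 98, 73: 90, 74: 88, 75: 95, 76: 103, 77: 105, 78: 102, 79: 100, 80: 99, 81: 105, 82: 112, 83: 13
[... 210 characters left out ...]
 89, 76: 80, 77: 81, 78: 92, 79: 98, 80: 104, 81: 112, 82: 122, 83: 140, 84: 156, 85: 146, 86: 122, 87: 109, 88: 110, 89: 112}
20 {-26: 158, -27: 214, -28: 243, -29: 242, -30: 243, -31: 233, -32: 180, -33: 126, -34: 98, -35: 100, -36: 102, -37: 104, -38: 105, -39: 103}
30 {-26: 241, -27: 242, -28: 241, -29: 244, -30: 246, -31: 218, -32: 156, -33: 103, -34: 100, -35: 101, -36: 100, -37: 101, -38: 102, -39: 104}
40 {-26: 241, -27: 241, -28: 241, -29: 241, -30: 242, -31: 231, -32: 175, -33: 123, -34: 98, -35: 98, -36: 101, -37: 102, -38: 104, -39: 104}
50 {-26: 242, -27: 242, -28: 241, -29: 242, -30: 244, -31: 222, -32: 175, -33: 117, -34: 100, -35: 101, -36: 101, -37: 100, -38: 94, -39: 87}
[]
```

Run:
```python
from tgt import *
for f in("pics/top0.png","pics/top11.png"):
  img=cv2.imread(f)
  def prof(pts):
    uv=proj("top",pts).astype(np.float32)
    return cv2.remap(img,uv[:,0].copy(),uv[:,1].copy(),cv2.INTER_CUBIC).reshape(-1,3).mean(1).astype(int)
  xs=np.arange(58,74,1.)
  for y in((-20,-10,0,12,16,18) if f.endswith("0.png") else (12,16,18)):
    print(y,dict(zip(xs.astype(int).tolist(),prof(np.array([np.r_[O+x/1e3*X+y/1e3*Y,.008] for x in xs])).tolist())))
crop("pics/top11.png","pics/c.png",360,165,400,200,16)
```

```text
-20 {58: 178, 59: 178, 60: 178, 61: 178, 62: 180, 63: 181, 64: 181, 65: 175, 66: 155, 67: 109, 68: 75, 69: 58, 70: 59, 71: 75, 72: 92, 73: 94}
-10 {58: 178, 59: 178, 60: 178, 61: 178, 62: 178, 63: 178, 64: 183, 65: 188, 66: 166, 67: 116, 68: 64, 69: 49, 70: 53, 71: 67, 72: 88, 73: 98}
0 {58: 180, 59: 178, 60: 179, 61: 180, 62: 179, 63: 178, 64: 179, 65: 178, 66: 164, 67: 121, 68: 82, 69: 59, 70: 60, 71: 81, 72: 102, 73: 108}
12 {58: 176, 59: 175, 60: 175, 61: 175, 62: 175, 63: 176, 64: 177, 65: 167, 66: 142, 67: 100, 68: 68, 69: 57, 70: 61, 71: 79, 72: 95, 73: 91}
16 {58: 178, 59: 177, 60: 177, 61: 178, 62: 177, 63: 177, 64: 179, 65: 174, 66: 148, 67: 94, 68: 63, 69: 58, 70: 61, 71: 77, 72: 92, 73: 94}
18 {58: 177, 59: 177, 60: 176, 61: 177, 62: 178, 63: 177, 64: 180, 65: 191, 66: 171, 67: 115, 68: 67, 69: 46, 70: 50, 71: 69, 72: 89, 73: 99}
12 {58: 193, 59: 191, 60: 189, 61: 190, 62: 188, 63: 191, 64: 191, 65: 181, 66: 154, 67: 107, 68: 74, 69: 65, 70: 71, 71: 89, 72: 105, 73: 100}
16 {58: 190, 59: 191, 60: 192, 61: 192, 62: 191, 63: 191, 64: 194, 65: 188, 66: 160, 67: 104, 68: 70, 69: 63, 70: 67, 71: 85, 72: 100, 73: 102}
18 {58: 192, 59: 193, 60: 192, 61: 190, 62: 190, 63: 190, 64: 195, 65: 207, 66: 182, 67: 122, 68: 71, 69: 51, 70: 57, 71: 78, 72: 98, 73: 107}
```

View pics/c.png

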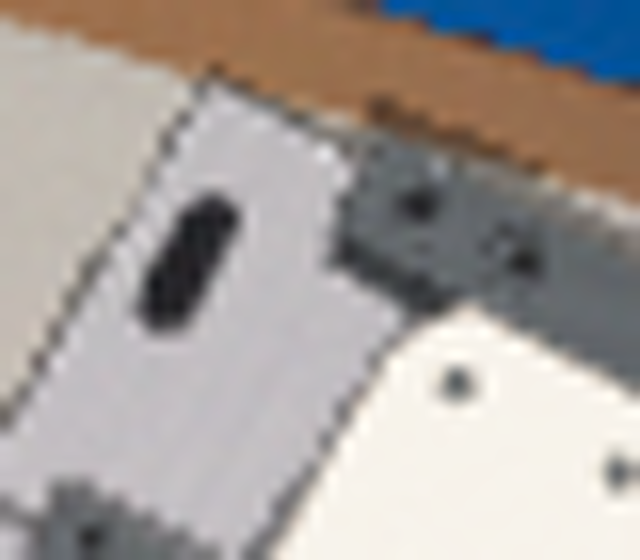

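```bash
python3 -c "
from plant import robot
print(robot.state()['clock']);print(robot.hand_in())"
```

```text
18.0667
the job is handed in; nothing more can be done
None
```

The locator is home in the corner, touching the rail and the end stop with the plunger behind it. I handed the job in at about 18 s, with the hand well clear of the plate.

- **Squaring:** Two slightly open fingertips pushed the locator sideways against the rail while its front was still about 17 mm short of the plunger block's centre line. Contact showed as a force rise to about 8 N. A picture then put it square to the rail within about 0.2°.
- **Sliding home:** Shut fingertips in the notch pushed it along the rail, past the plunger, until the force rose to about 10 N at the end stop. I then backed off and lifted clear.
- **Last picture:** The front is level with the end stop, with none of the stop's dark inner face showing between them. The side lies along the rail, the nose sits on the rear chamfer, and nothing else in the top view had moved.
- **Disagreements:** My camera-based plate position differed from the arm's contact positions by about 1–1.5 mm, which is within the stated calibration. At home the locator front measured about 0.5 mm short of the stop's foot, which is within pixel error.
- **Not seen:** The arm hid the locator while it passed the plunger. Its contact with the rail there is inferred from the pictures before and after.

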